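# Set the press-and-turn air regulator

## Task

Set the grow-box air regulator: press its wheel down to free the catch, turn it until the pointer on its far rim stands in front of the upright mark tab at the back, and let it rise fully so that the catch locks it there. The catch is worn and may sit a little to one side of the mark, so feel for it; do not wrench the wheel against it or ram it onto its bottom stop, and leave the things round about where they are.

Things in the scene. Friction and masses are not known exactly. Their poses are not given: they have to be found in the camera images.
- regulator: Fixed bench air regulator: grey square housing 100 x 100 mm on a 112 mm dark foot plate, top at 40 mm, a brass port on each side. Origin: centre of its underside, which lies on the wheel's vertical axis; local +x points to its back, where the mark stands, z up.
- wheel: The wheel, on a vertical axis over the housing. Black ribbed round grip, 56 mm across (its full round spans 66 to 96 mm above the table while up), over a grey flange 86 mm across, 52 to 58 mm above the table, with the pointer on its rim. Origin on the axis, 40 mm above the table while up; local +x to its pointer, z up. Turning takes about 0.12 N m; it stops 1.3 rad either side of the mark.
- stem: Sprung rubber stem under the wheel, 24 mm wide, in the gap between flange and housing; sinks with the wheel but does not turn. Origin as the wheel's. The spring takes 5 N before the wheel sinks and 0.9 N more per mm (about 10 N at 5 mm, 13 N at 9 mm). 9 mm down it meets a rigid stop. It rises by itself when let go, unless the catch holds it down.
- wheel_grip (a point): Point on the wheel's axis at a good height to grip, 84 mm above the table and 12 mm under the top of the grip while the wheel is up; it sinks with the wheel.
- pointer (a point): Tip of the small steel pointer that sticks out of the wheel's flange, 49 mm from the axis, 55 mm above the table while the wheel is up; it sinks and turns with the wheel. At the start the wheel is up and the pointer stands 0.75 to 1.1 rad anticlockwise of the mark (seen from above): turn the wheel clockwise.
- mark (a point): Middle of the inner face of the mark, a broad upright steel tab (14 mm wide, top 60 mm above the table) at the back of the housing, between short ticks; 50 mm from the axis, 52 mm above the table. The pointer tip must stand in front of this tab.
- catch (a point): Nominal place of the hidden catch, in the housing under the mark, 32 mm from the axis: a gap of 0.03 rad each way between two ridges. It is worn: its true middle is up to 0.12 rad to either side of the mark, so find it by feel. Pressed over 5 mm, the wheel passes under the ridges; less, it is blocked 0.37 rad before the gap. In the gap it rises and locks; else, within 0.37 rad of it, it stays 5 mm down.
- jar: Loose bystander: jar with a tan lid, 62 mm wide, 94 mm high; origin under its centre.
- hygro: Loose bystander: small white hygrometer, 27 x 52 x 46 mm; origin under its centre.
- pads: Loose bystander: round stack of white filter pads, 70 mm wide, 11 mm high; origin under its centre.

How it is judged (in metres and radians):
On the way:
1. the wheel is pressed down so far that its catch is free (more than 5 mm) (z of pointer in the frame of regulator below 0.05 m), for 0.1 s.
At the end, for the whole second after the job is handed in: The pointer tip stands at the mark, within 8 mm of its middle to either side, the wheel has risen fully (within 1.5 mm) and is at rest, and the jar, hygrometer and filter pads are within 15 mm of where they stood (y of pointer in the frame of regulator between -0.008 and 0.008 m and x of pointer in the frame of regulator above 0.04 m and z of pointer in the frame of regulator above 0.0535 m and angular speed of wheel below 0.1 rad/s and distance of each of jar, hygro, pads from where it was at the start of the episode below 0.015 m); the robot touches nothing.
It fails at once if the wheel is wrenched against its catch or rammed onto its bottom stop with more than 30 N (about 1 N m at the catch) (contact force between wheel and regulator above 30 N).
It fails at once if the jar is pushed over or away (distance of jar from where it was at the start of the episode above 0.03 m).
It fails at once if the hygrometer is pushed over or away (distance of hygro from where it was at the start of the episode above 0.03 m).
It fails at once if the stack of filter pads is pushed over or away (distance of pads from where it was at the start of the episode above 0.03 m).
It also fails if it takes over 58 s, if anything falls off the work surface, if the arm or the gripper's body presses on something with over 40 N, if the wrist force passes 120 N, or if a joint passes its speed limit or range.

## Robot

A 6-joint arm with a two-finger parallel gripper is mounted at the origin on a cart in front of the work surface, level with it; the furniture and walls round the work are solid. World frame = base frame: x ahead of the robot, y to its left, z up, the work surface at z = 0. Lengths are in mm, angles in rad, forces in N, time in s.
With the tool pointing down it reaches from about 275 to 1000 mm from the base axis. Payload 8.4 kg.
Tool frame: the origin (TCP) lies midway between the tips of the shut fingers; the grasp point (between the pads) lies 19 mm behind it; z points along the fingers, y is the line along which they close (so a half turn about z gives the same grasp; the last joint's range is limited). The gripper opens to 85 mm and grips with 20 to 120 N. Pads are 22 mm wide; open, the fingers measure 114 mm over their backs; the gripper's body (76 mm by 85 mm) begins 54 mm behind the grasp point. The pads swing forward as they close: fully open they stand 13 mm farther back than shut.
Start: joints at [-1.103, 0.353, 1.633, -0, 1.155, -0.002], TCP at [282.941, -557.29, 231.281] pointing down, gripper open.
Joint ranges: [-2.63, 2.63], [-0.92, 2.1], [0.06, 2.66], [-1.3, 4.44], [0, 2.69], [-3.02, 3.02]. Speed limits (rad/s): [2.22, 2.22, 2.79, 3.14, 3.14, 3.14].

## Interface

Orientations are given as [roll, pitch, yaw] about the fixed x, y, z axes, in that order (R = Rz(yaw) Ry(pitch) Rx(roll)).
In Python, from rig import monitor, imaging, r gives the robot as it stands.
- The arm moves only by the tool drive_tool, never from a script. Its argument "plan" is a list of rows, each an object of numbers: "x", "y", "z": the shift along the tool's x, y, z in units of 50 mm (1.0 is 50 mm); "ax", "ay", "az": the turn, a rotation vector about the tool's x, y, z in units of 6 degrees (1.0 is 6 degrees); "hand": the finger opening in mm, from 0 to 85.4. In form: [{"x": .., "y": .., "z": .., "ax": .., "ay": .., "az": .., "hand": ..}, ...]. A call has 1 to 8 rows; each row is the pose to reach, as a shift and turn from the pose commanded when the call began, along the tool's axes at that moment; what a row does not reach only later rows make up. A row lasts 1/10 s, in which the tool goes at most 50 mm and 8.59 degrees, less where a joint would pass 70% of its speed; a pose out of reach is approached as far as the arm can. A call with a gripper value outside its range is refused whole. The fingers move at their own pace and stop on an object; "grip_force" is the grip in N (left out, the last holds). Time passes only in rows, so rows that repeat a pose let the fingers close. It gives the time, the measured TCP pose, the force, the opening and the grip force at its end, in the units of the state.
- monitor.sense(): the state, without advancing time (a new reading comes with each control period).
- imaging.grab_frame(name): name is "side" or "top" or "wrist"; returns the picture (480x640x3 uint8, red, green, blue); there is no depth.
- imaging.camera_info(name): a dict with "mtx" (3x3 intrinsics, pixels), "R" (3x3) and "t" (3): a world point X has camera coordinates R X + t. Camera axes: x right, y down, z forward; pixel columns grow to the right and rows downward; lengths in mm; the calibration is good to about 2 mm. A picture is of the moment at which its call begins: read the wrist's pose just before it. camera_info takes no time and is no camera call; for the wrist camera it gives the pose at the moment of the call.
- r.sign_off(): hands the job in; it is judged then, once.
The state is a dict: "clock": time; "qpos": joint angles; "qvel": joint speeds; "joint_efforts": joint torques, N m; "eef_pos": TCP position; "tcp_rot": TCP orientation; "contact_force": force on the tool from outside, world axes, zero at the start; "wrist_torque": the same for the moment, N m; "opening": opening from 0.0 (shut) to 1.0 (fully open); "grasp_force": force on a finger pad.
Only numpy, scipy, OpenCV 4.12 (cv2) and the standard library are available. Lean on these libraries where they do the work, as an engineer would, in place of code of your own. Each camera call takes 0.05 s, during which the arm holds its last target. There are 200 camera calls.

## Working session

There is one attempt and no reset: what is moved stays moved. The work goes in short steps, Python scripts to look and compute and a tool call to move; the robot and the scene stay as the last step left them, time stands still between calls to the robot, and variables do not carry over. Pictures are saved under pics/ and viewed, at most 10 in all, crops included, and the job is handed in when it is done.

Besides the shell and the picture viewer there is one more tool, called after "Call:" in YAML: its name, and indented under it one key for each argument. drive_tool: Moves the arm, as the interface text tells. Its arguments: {"type":"object","properties":{"plan":{"type":"array","items":{"type":"object","properties":{"x":{"type":"number"},"y":{"type":"number"},"z":{"type":"number"},"ax":{"type":"number"},"ay":{"type":"number"},"az":{"type":"number"},"hand":{"type":"number"}}}},"grip_force":{"type":"number"}},"required":["plan"]}

```bash
mkdir -p pics; ls
python3 - <<'E'
from rig import monitor, imaging, r
import cv2,numpy as np
s=monitor.sense();print({k:np.round(v,3).tolist() for k,v in s.items()})
a=[]
for n in("top","side"):
    im=imaging.grab_frame(n);cv2.imwrite(f"pics/{n}0.png",im[:,:,::-1])
    c=imaging.camera_info(n);print(n,{k:np.round(v,3).tolist() for k,v in c.items()})
E
```

```text
pics
{'clock': 0.0, 'qpos': [-1.103, 0.354, 1.634, 0.0, 1.155, -0.002], 'qvel': [0.001, -0.0, -0.001, -0.0, -0.003, 0.001], 'joint_efforts': [0.004, -60.525, -34.206, 0.0, 0.009, 0.0], 'eef_pos': [282.721, -556.88, 230.586], 'tcp_rot': [-3.14, -0.0, 0.47], 'contact_force': [0.292, -0.475, -0.616], 'wrist_torque': [0.012, -0.048, -0.035], 'grasp_force': 0.0, 'opening': 0.999}
top {'mtx': [[479.741, 0.0, 318.363], [0.0, 479.741, 232.209], [0.0, 0.0, 1.0]], 'R': [[-0.029, -0.999, -0.015], [-0.986, 0.032, -0.164], [0.164, 0.01, -0.986]], 't': [99.868, 611.962, 909.431]}
side {'mtx': [[439.917, 0.0, 313.253], [0.0, 439.917, 238.288], [0.0, 0.0, 1.0]], 'R': [[0.997, 0.074, -0.008], [0.056, -0.815, -0.576], [-0.049, 0.574, -0.817]], 't': [-597.703, 96.886, 878.203]}
```

View pics/top0.png

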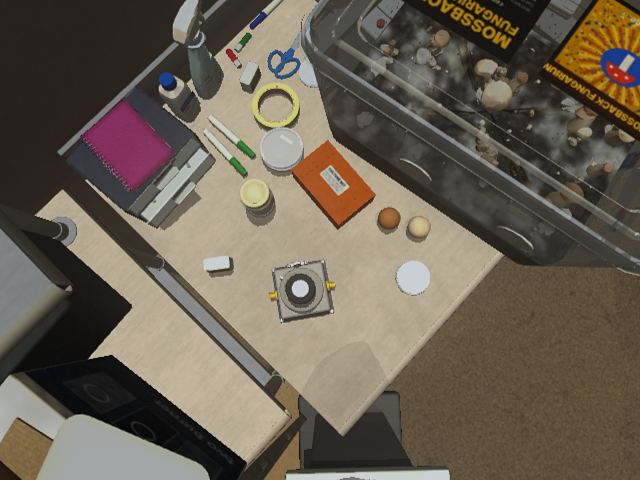

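View pics/side0.png

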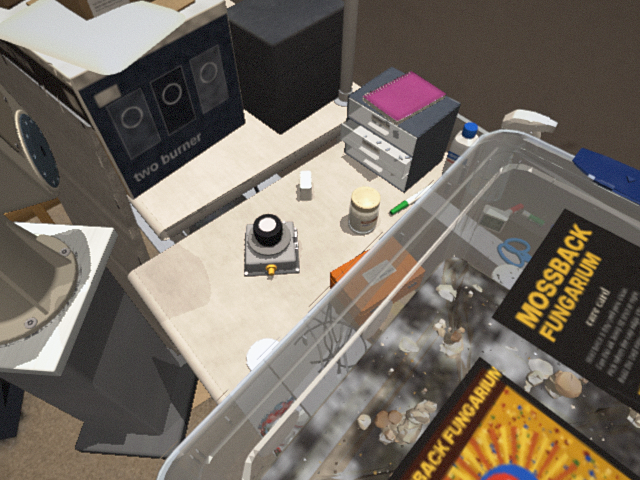

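The top view shows the regulator at about (301,290), with its tab at the top near (294,265). The jar is at (257,197), the hygrometer at (217,264) and the pads at (413,278). In the side view the wheel is at (268,230). Next I'll localise the grip top in both views and view an enlarged crop.

```bash
cat > h.py <<'E'
import numpy as np,cv2
from rig import monitor,imaging,r
def ray(c,uv,z):
    R,t,K=(np.array(c[k]) for k in("R","t","mtx"))
    o=-R.T@t; d=R.T@np.linalg.inv(K)@np.array([*uv,1.]); return o+d*(z-o[2])/d[2]
def pix(c,X):
    p=np.array(c["mtx"])@(np.array(c["R"])@np.array(X,float)+np.array(c["t"])); return p[:2]/p[2]
def dark(im,box,thr=60):
    x0,y0,x1,y1=box; m=(im[y0:y1,x0:x1].max(2)<thr).astype(np.uint8)
    n,l,s,c=cv2.connectedComponentsWithStats(m); k=1+np.argmax(s[1:,4]); return c[k]+[x0,y0],s[k],(l==k)
E
python3 - <<'E'
from h import *
im=cv2.imread("pics/top0.png");c=imaging.camera_info("top")
cen,s,_=dark(im,(265,255,340,325));print("top dark",cen,s)
for uv in [cen,s[:2]+[265,255]+s[2:4]/2]: print(ray(c,uv,84).round(1), ray(c,uv,96).round(1))
w=(im[275:305,285:318].min(2)>200);ys,xs=np.where(w);print("white",xs.mean()+285,ys.mean()+275,len(xs),ray(c,(xs.mean()+285,ys.mean()+275),96).round(1))
print("tab",ray(c,(294,265),56).round(1))
print("jar",ray(c,(257,187),94),"hyg",ray(c,(217,264),46),"pads",ray(c,(413,278),11))
sd=cv2.imread("pics/side0.png");cs=imaging.camera_info("side")
cen,s,_=dark(sd,(245,205,295,255));print("side",cen,s,ray(cs,cen,84).round(1))
a=cv2.resize(im[250:330,260:345],None,fx=7,fy=7,interpolation=cv2.INTER_CUBIC);cv2.imwrite("pics/c1.png",a)
E
```

```text
top dark [296.66666667 317.40740741] [19 59 29  8 54]
[448.4 126.2  84. ] [448.5 125.5  96. ]
[447.2 122.8  84. ] [447.3 122.1  96. ]
white 299.29824561403507 287.3859649122807 57 [503.7 119.3  96. ]
tab [550.  130.9  56. ]
jar [700.5922237  197.32997551  94.        ] hyg [557.7258336  285.41747712  46.        ] pads [ 520.1737131  -109.54354544   11.        ]
side [267.77586207 232.79693487] [  8   9  29  33 522] [504.4 106.9  84. ]
```

View pics/c1.png

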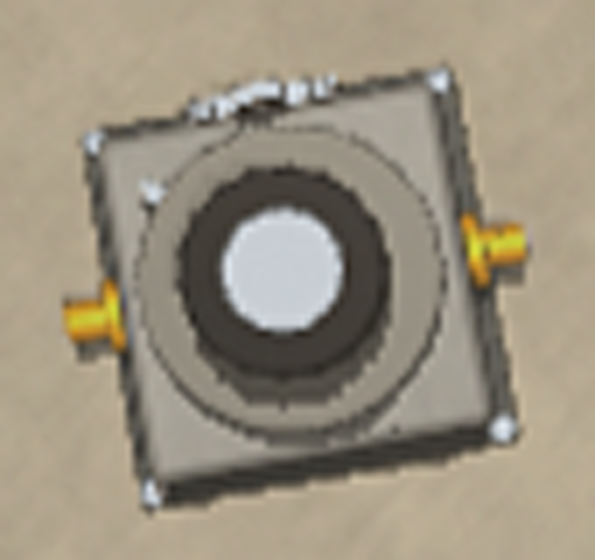

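The crop shows the cap centre at (283,268), the pointer tip at (152,192), the tab at about (265,95), the port ends at (72,320) and (522,243), and the foot corners at (94,142), (440,80), (503,430) and (150,492).

Run:
```python
from h import *
c=imaging.camera_info("top");f=lambda u,v,z:ray(c,(u/7+260-.43,v/7+250-.43),z)
C=np.array([f(*p,5) for p in[(94,142),(440,80),(503,430),(150,492)]]);m=C.mean(0)
print("foot",m.round(1),[np.linalg.norm(C[i]-C[i-1]).round(1) for i in range(4)])
b=(C[0]+C[1]-C[2]-C[3]);yaw=np.arctan2(b[1],b[0]);print("yaw",yaw)
cap=f(283,268,96);print("cap",cap.round(1)); fl=f(293,283,58);print("flange",fl.round(1))
for o in(m,cap,fl):
  p=f(152,192,55)-o;t=f(265,95,58)-o
  print("ptr",np.hypot(*p[:2]).round(1),np.arctan2(p[1],p[0])-yaw,"tab",np.hypot(*t[:2]).round(1),np.arctan2(t[1],t[0])-yaw)
s=monitor.sense();print(s["eef_pos"])
```

```text
foot [502.5 118.9   5. ] [np.float64(103.7), np.float64(104.3), np.float64(104.2), np.float64(104.5)]
yaw 0.1455052563670533
cap [502.8 118.   96. ]
flange [500.5 117.3  58. ]
ptr 45.0 0.8432372072988021 tab 51.0 -0.045812294349696026
ptr 45.5 0.8596092448289858 tab 50.8 -0.02869325306800942
ptr 47.4 0.8263815355494444 tab 53.2 -0.020463678575569633
[ 282.7659491  -556.90954244  230.65242176]
```

The axis is at about (502,118), the regulator's yaw is about 0.14, and the pointer is 0.85 rad anticlockwise of the mark. The sizes and heights agree. I'll move over it at the present height.

Call:
drive_tool:
  plan:
    - {"x": 1,"y": -1}
    - {"x": 2,"y": -2}
    - {"x": 2.7,"y": -2.7}
    - {"x": 3.4,"y": -3.4}
    - {"x": 4.1,"y": -4.1}
    - {"x": 4.8,"y": -4.8}
    - {"x": 5.5,"y": -5.5}
    - {"x": 6,"y": -6}
  grip_force: 60

```text
invalid input
```

Call:
drive_tool:
  plan:
    - {"x": 0.7,"y": -0.7}
    - {"x": 1.4,"y": -1.4}
    - {"x": 2.1,"y": -2.1}
    - {"x": 2.8,"y": -2.8}
    - {"x": 3.5,"y": -3.5}
    - {"x": 4,"y": -4}
    - {"x": 4,"y": -4}
    - {"x": 4,"y": -4}

```text
invalid input
```

```bash
cat > st.py <<'E'
from h import *
s=monitor.sense();print({k:np.round(s[k],3).tolist() for k in s if k not in("joint_efforts","qvel")})
R=cv2.Rodrigues(np.zeros(3))[0]
from scipy.spatial.transform import Rotation as Ro
R=Ro.from_euler("xyz",s["tcp_rot"]).as_matrix()
print("to axis, tool units", (R.T@(np.array([502,118,s["eef_pos"][2]])-s["eef_pos"])/50).round(3), "zaxis",R[:,2].round(3))
E
python3 st.py
python3 - <<'E'
from h import *
c=imaging.camera_info("wrist");im=imaging.grab_frame("wrist");cv2.imwrite("pics/w1.png",im[:,:,::-1])
import json;json.dump({k:np.array(v).tolist() for k,v in c.items()},open("w1.json","w"))
E
```

```text
{'clock': 0.1, 'qpos': [-1.103, 0.354, 1.634, 0.0, 1.155, -0.002], 'eef_pos': [282.766, -556.91, 230.652], 'tcp_rot': [-3.14, -0.0, 0.47], 'contact_force': [-0.261, -0.257, 0.734], 'wrist_torque': [0.008, 0.019, 0.003], 'grasp_force': 0.0, 'opening': 1.0}
to axis, tool units [ 10.021 -10.051   0.012] zaxis [-0.001  0.001 -1.   ]
```

View pics/w1.png

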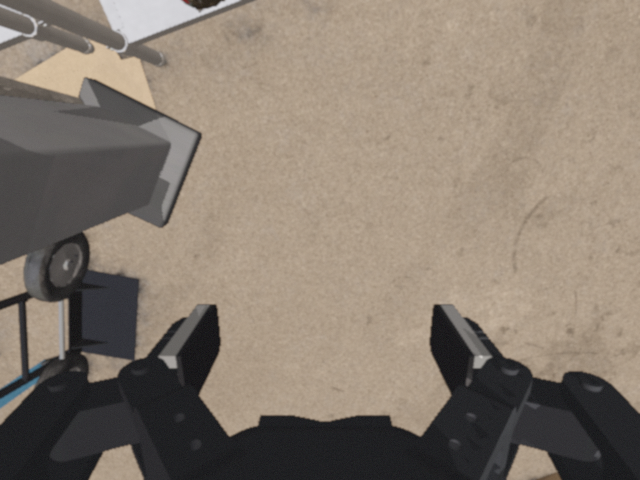

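The wrist view shows only the floor, so the arm hasn't moved: the rows evidently need every field.

Call:
drive_tool:
  plan:
    - {"x": 1,"y": -1,"z": 0,"ax": 0,"ay": 0,"az": 0,"hand": 85}
    - {"x": 2,"y": -2,"z": 0,"ax": 0,"ay": 0,"az": 0,"hand": 85}
    - {"x": 2.7,"y": -2.7,"z": 0,"ax": 0,"ay": 0,"az": 0,"hand": 85}
    - {"x": 3.4,"y": -3.4,"z": 0,"ax": 0,"ay": 0,"az": 0,"hand": 85}
    - {"x": 4.1,"y": -4.1,"z": 0,"ax": 0,"ay": 0,"az": 0,"hand": 85}
    - {"x": 4.8,"y": -4.8,"z": 0,"ax": 0,"ay": 0,"az": 0,"hand": 85}
    - {"x": 5.5,"y": -5.5,"z": 0,"ax": 0,"ay": 0,"az": 0,"hand": 85}
    - {"x": 6,"y": -6,"z": 0,"ax": 0,"ay": 0,"az": 0,"hand": 85}
  grip_force: 60

```text
clock: 0.95
eef_pos: [407.2, -175.2, 231.4]
tcp_rot: [3.141, -0.0, 0.469]
contact_force: [0.6, -0.7, -0.1]
opening: 0.991
grasp_force: 0.0
```

```bash
python3 st.py
```

```text
{'clock': 0.95, 'qpos': [-0.41, 0.064, 2.003, 0.0, 1.074, 0.692], 'eef_pos': [407.204, -175.158, 231.377], 'tcp_rot': [3.141, -0.0, 0.469], 'contact_force': [0.644, -0.658, -0.075], 'wrist_torque': [-0.039, -0.098, 0.003], 'grasp_force': 0.0, 'opening': 0.991}
to axis, tool units [ 4.343 -4.371 -0.   ] zaxis [ 0. -0. -1.]
```

Call:
drive_tool:
  plan:
    - {"x": 0.7,"y": -0.7,"z": 0,"ax": 0,"ay": 0,"az": 0,"hand": 85}
    - {"x": 1.4,"y": -1.4,"z": 0,"ax": 0,"ay": 0,"az": 0,"hand": 85}
    - {"x": 2.1,"y": -2.1,"z": 0,"ax": 0,"ay": 0,"az": 0,"hand": 85}
    - {"x": 2.8,"y": -2.8,"z": 0,"ax": 0,"ay": 0,"az": 0,"hand": 85}
    - {"x": 3.5,"y": -3.5,"z": 0,"ax": 0,"ay": 0,"az": 0,"hand": 85}
    - {"x": 4,"y": -4,"z": 0,"ax": 0,"ay": 0,"az": 0,"hand": 85}
    - {"x": 4,"y": -4,"z": 0,"ax": 0,"ay": 0,"az": 0,"hand": 85}
    - {"x": 4,"y": -4,"z": 0,"ax": 0,"ay": 0,"az": 0,"hand": 85}

```text
clock: 1.75
eef_pos: [494.6, 92.4, 230.9]
tcp_rot: [-3.142, 0.001, 0.472]
contact_force: [0.1, -0.6, 0.9]
opening: 0.994
grasp_force: 0.0
```

```bash
python3 st.py
python3 - <<'E'
from h import *
import json
c=imaging.camera_info("wrist");im=imaging.grab_frame("wrist");cv2.imwrite("pics/w2.png",im[:,:,::-1])
json.dump({k:np.array(v).tolist() for k,v in c.items()},open("w2.json","w"))
print(pix(c,[502,118,96]),pix(c,[502,118,58]))
E
```

```text
{'clock': 1.75, 'qpos': [0.182, 0.164, 1.889, -0.0, 1.09, 1.281], 'eef_pos': [494.551, 92.359, 230.902], 'tcp_rot': [-3.142, 0.001, 0.472], 'contact_force': [0.073, -0.619, 0.937], 'wrist_torque': [-0.024, -0.029, -0.029], 'grasp_force': 0.0, 'opening': 0.994}
to axis, tool units [ 0.366 -0.389 -0.   ] zaxis [-0.001 -0.    -1.   ]
[298.14248699 206.32564782] [301.1688427  197.76526406]
```

View pics/w2.png

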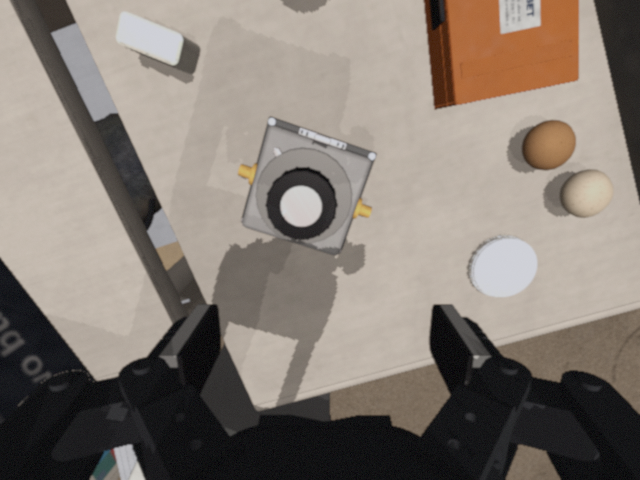

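The wrist view shows the regulator with the cap at (301,206), the pointer at (277,152) and the tab at (322,138). I'll refine from here.

```bash
python3 - <<'E'
from h import *
import json
c=json.load(open("w2.json"));im=cv2.imread("pics/w2.png")
cen,s,m=dark(im,(255,155,350,250),70);print(cen,s)
w=(im[180:235,275:330].min(2)>190).astype(np.uint8);n,l,st,ce=cv2.connectedComponentsWithStats(w);k=1+np.argmax(st[1:,4]);q=ce[k]+[275,180]
A=ray(c,q,96);print("cap",q,A.round(1))
C=np.array([ray(c,p,5) for p in[(271,121),(373,156),(337,252),(246,221)]]);print("foot",C.mean(0).round(1))
p=ray(c,(277,152),55);t=ray(c,(322,138),58);print(p,t)
for o in (A,C.mean(0)):print([(np.hypot(*(v-o)[:2]).round(1),np.arctan2(*(v-o)[1::-1]).round(3)) for v in(p,t)])
E
python3 st.py
python3 -c "
import cv2
im=cv2.imread('pics/w2.png');cv2.imwrite('pics/c2.png',cv2.resize(im[105:265,225:385],None,fx=3.6,fy=3.6,interpolation=cv2.INTER_CUBIC))"
```

```text
[301.73688628 201.54385229] [  11   13   71   72 2383]
cap [300.71028037 205.57604078] [503.4 116.5  96. ]
foot [502.2 115.3   5. ]
[527.72365156 153.82343636  55.        ] [555.69373045 124.55353412  58.        ]
[(np.float64(44.5), np.float64(0.995)), (np.float64(52.9), np.float64(0.154))]
[(np.float64(46.2), np.float64(0.984)), (np.float64(54.3), np.float64(0.17))]
{'clock': 1.8, 'qpos': [0.18, 0.163, 1.89, -0.0, 1.09, 1.281], 'eef_pos': [494.363, 91.54, 230.934], 'tcp_rot': [3.142, 0.001, 0.471], 'contact_force': [-0.02, 0.106, 0.465], 'wrist_torque': [-0.021, 0.017, -0.055], 'grasp_force': 0.0, 'opening': 0.992}
to axis, tool units [ 0.376 -0.402 -0.   ] zaxis [-0.001 -0.001 -1.   ]
```

View pics/c2.png

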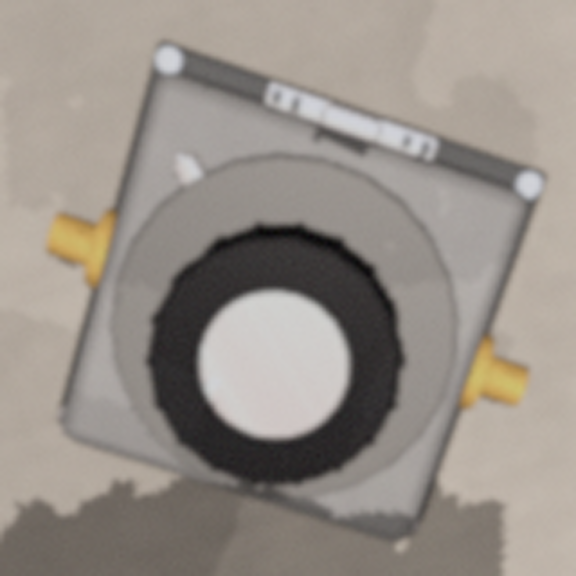

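The axis refines to about (503,117). I'll centre and descend to just above the grip.

Call:
drive_tool:
  plan:
    - {"x": 0.385,"y": -0.376,"z": 0,"ax": 0,"ay": 0,"az": 0,"hand": 85}
    - {"x": 0.385,"y": -0.376,"z": 0.5,"ax": 0,"ay": 0,"az": 0,"hand": 85}
    - {"x": 0.385,"y": -0.376,"z": 1.1,"ax": 0,"ay": 0,"az": 0,"hand": 85}
    - {"x": 0.385,"y": -0.376,"z": 1.7,"ax": 0,"ay": 0,"az": 0,"hand": 85}
    - {"x": 0.385,"y": -0.376,"z": 2,"ax": 0,"ay": 0,"az": 0,"hand": 85}
    - {"x": 0.385,"y": -0.376,"z": 2,"ax": 0,"ay": 0,"az": 0,"hand": 85}
    - {"x": 0.385,"y": -0.376,"z": 2,"ax": 0,"ay": 0,"az": 0,"hand": 85}

```text
clock: 2.5
eef_pos: [503.5, 116.3, 131.6]
tcp_rot: [3.142, 0.0, 0.468]
contact_force: [-0.0, -0.2, -0.1]
opening: 0.996
grasp_force: 0.0
```

```bash
python3 st.py
python3 - <<'E'
from h import *
c=imaging.camera_info("wrist");im=imaging.grab_frame("wrist")
u,v=pix(c,[503,117,96]).astype(int);print(u,v)
w=(im[max(v-60,0):v+60,u-60:u+60].min(2)>170).astype(np.uint8);n,l,st,ce=cv2.connectedComponentsWithStats(w)
k=1+np.argmax(st[1:,4]);q=ce[k]+[u-60,max(v-60,0)];print(st[k],q,ray(c,q,96).round(1))
E
```

```text
{'clock': 2.5, 'qpos': [0.224, 0.311, 1.952, -0.0, 0.879, 1.327], 'eef_pos': [503.531, 116.291, 131.646], 'tcp_rot': [3.142, 0.0, 0.468], 'contact_force': [-0.048, -0.164, -0.135], 'wrist_torque': [0.038, -0.034, -0.04], 'grasp_force': 0.0, 'opening': 0.996}
to axis, tool units [-0.012 -0.044  0.   ] zaxis [-0. -0. -1.]
320 277
[  36   33   56   37 1175] [327.03914894 265.71659574] [510.5 116.9  96. ]
```

Call:
drive_tool:
  plan:
    - {"x": 0,"y": 0,"z": 0.5,"ax": 0,"ay": 0,"az": 0,"hand": 85}
    - {"x": 0,"y": 0,"z": 1,"ax": 0,"ay": 0,"az": 0,"hand": 85}
    - {"x": 0,"y": 0,"z": 1.38,"ax": 0,"ay": 0,"az": 0,"hand": 85}
    - {"x": 0,"y": 0,"z": 1.38,"ax": 0,"ay": 0,"az": 0,"hand": 70}
    - {"x": 0,"y": 0,"z": 1.38,"ax": 0,"ay": 0,"az": 0,"hand": 63}
    - {"x": 0,"y": 0,"z": 1.38,"ax": 0,"ay": 0,"az": 0,"hand": 63}
  grip_force: 20

```text
clock: 3.15
eef_pos: [504.7, 117.4, 63.8]
tcp_rot: [3.141, -0.002, 0.47]
contact_force: [0.6, -0.0, -0.0]
opening: 0.739
grasp_force: 0.0
```

```bash
python3 st.py
python3 - <<'E'
from h import *
im=imaging.grab_frame("wrist");cv2.imwrite("pics/w3.png",im[:,:,::-1])
E
```

```text
{'clock': 3.15, 'qpos': [0.226, 0.418, 1.992, 0.0, 0.73, 1.327], 'eef_pos': [504.697, 117.444, 63.835], 'tcp_rot': [3.141, -0.002, 0.47], 'contact_force': [0.6, -0.029, -0.025], 'wrist_torque': [-0.028, 0.005, -0.005], 'grasp_force': 0.0, 'opening': 0.739}
to axis, tool units [-0.043 -0.034 -0.   ] zaxis [ 0.002  0.001 -1.   ]
```

View pics/w3.png

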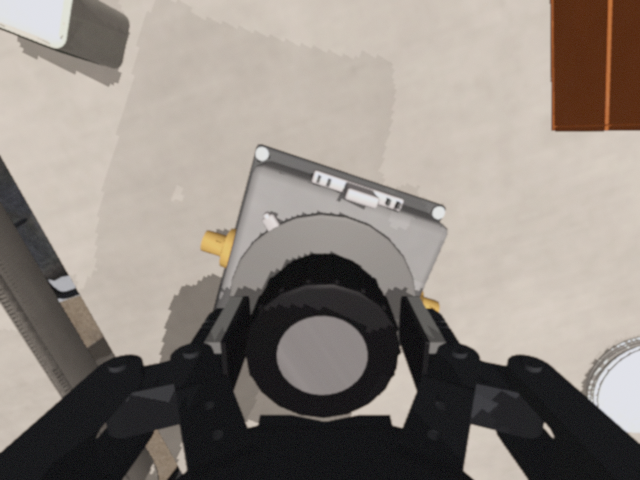

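The wheel sits well centred between the fingers (grip 248–400 px, pads at about 247 and 402), and the pointer and tab are visible above it. I'll close softly.

Call:
drive_tool:
  plan:
    - {"x": 0,"y": 0,"z": 0,"ax": 0,"ay": 0,"az": 0,"hand": 50}
    - {"x": 0,"y": 0,"z": 0,"ax": 0,"ay": 0,"az": 0,"hand": 50}
    - {"x": 0,"y": 0,"z": 0,"ax": 0,"ay": 0,"az": 0,"hand": 50}
    - {"x": 0,"y": 0,"z": 0,"ax": 0,"ay": 0,"az": 0,"hand": 50}
  grip_force: 20

```text
clock: 3.6
eef_pos: [504.3, 117.9, 63.3]
tcp_rot: [-3.142, -0.002, 0.47]
contact_force: [-1.0, 3.7, 5.6]
opening: 0.648
grasp_force: 24.7
```

```bash
python3 st.py
```

```text
{'clock': 3.6, 'qpos': [0.226, 0.418, 1.992, 0.001, 0.729, 1.327], 'eef_pos': [504.265, 117.86, 63.329], 'tcp_rot': [-3.142, -0.002, 0.47], 'contact_force': [-0.973, 3.699, 5.581], 'wrist_torque': [0.42, 0.194, -0.039], 'grasp_force': 24.685, 'opening': 0.648}
to axis, tool units [-0.039 -0.023 -0.   ] zaxis [ 0.002  0.001 -1.   ]
```

Call:
drive_tool:
  plan:
    - {"x": 0,"y": 0,"z": 0,"ax": 0,"ay": 0,"az": 0,"hand": 45}
    - {"x": 0,"y": 0,"z": 0,"ax": 0,"ay": 0,"az": 0,"hand": 45}
    - {"x": 0,"y": 0,"z": 0.05,"ax": 0,"ay": 0,"az": 0,"hand": 45}
    - {"x": 0,"y": 0,"z": 0.1,"ax": 0,"ay": 0,"az": 0,"hand": 45}
    - {"x": 0,"y": 0,"z": 0.14,"ax": 0,"ay": 0,"az": 0,"hand": 45}
    - {"x": 0,"y": 0,"z": 0.14,"ax": 0,"ay": 0,"az": 0,"hand": 45}
    - {"x": 0,"y": 0,"z": 0.14,"ax": 0,"ay": 0,"az": 0,"hand": 45}
  grip_force: 50

```text
clock: 4.3
eef_pos: [504.4, 117.9, 56.7]
tcp_rot: [3.142, -0.002, 0.47]
contact_force: [-3.1, 2.9, 12.5]
opening: 0.641
grasp_force: 53.7
```

```bash
python3 st.py
```

```text
{'clock': 4.3, 'qpos': [0.226, 0.43, 1.995, 0.001, 0.715, 1.327], 'eef_pos': [504.355, 117.877, 56.682], 'tcp_rot': [3.142, -0.002, 0.47], 'contact_force': [-3.127, 2.922, 12.492], 'wrist_torque': [0.341, 0.414, -0.024], 'grasp_force': 53.694, 'opening': 0.641}
to axis, tool units [-0.041 -0.023 -0.   ] zaxis [ 0.002  0.001 -1.   ]
```

Call:
drive_tool:
  plan:
    - {"x": 0,"y": 0,"z": -0.01,"ax": 0,"ay": 0,"az": 0.5,"hand": 45}
    - {"x": 0,"y": 0,"z": -0.01,"ax": 0,"ay": 0,"az": 1.2,"hand": 45}
    - {"x": 0,"y": 0,"z": -0.01,"ax": 0,"ay": 0,"az": 2,"hand": 45}
    - {"x": 0,"y": 0,"z": -0.01,"ax": 0,"ay": 0,"az": 2.8,"hand": 45}
    - {"x": 0,"y": 0,"z": -0.01,"ax": 0,"ay": 0,"az": 3.6,"hand": 45}
    - {"x": 0,"y": 0,"z": -0.01,"ax": 0,"ay": 0,"az": 4.4,"hand": 45}
    - {"x": 0,"y": 0,"z": -0.01,"ax": 0,"ay": 0,"az": 5,"hand": 45}
    - {"x": 0,"y": 0,"z": -0.01,"ax": 0,"ay": 0,"az": 5,"hand": 45}

```text
clock: 5.1
eef_pos: [504.3, 117.2, 57.2]
tcp_rot: [3.141, -0.002, -0.055]
contact_force: [-2.2, -3.0, 11.2]
opening: 0.64
grasp_force: 54.0
```

```bash
python3 st.py
python3 - <<'E'
from h import *
im=imaging.grab_frame("top");cv2.imwrite("pics/t2.png",im[:,:,::-1])
im=imaging.grab_frame("wrist");cv2.imwrite("pics/w4.png",im[:,:,::-1])
E
```

```text
{'clock': 5.1, 'qpos': [0.226, 0.429, 1.995, -0.001, 0.716, 1.853], 'eef_pos': [504.299, 117.191, 57.151], 'tcp_rot': [3.141, -0.002, -0.055], 'contact_force': [-2.225, -3.001, 11.196], 'wrist_torque': [-0.623, 0.389, -0.143], 'grasp_force': 53.977, 'opening': 0.64}
to axis, tool units [-0.047 -0.014 -0.   ] zaxis [ 0.002 -0.    -1.   ]
```

View pics/w4.png

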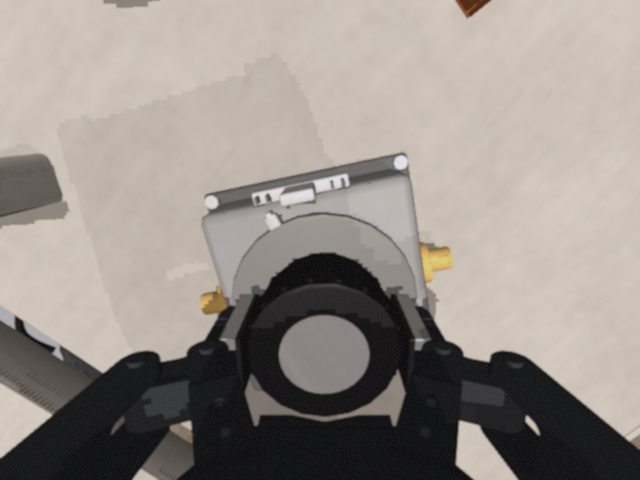

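The pointer stayed put relative to the tool at (271,217), so the grip isn't slipping. The tab is now at (298,195). I'll turn on to just short of the catch zone, then relax upward onto the ridges.

Call:
drive_tool:
  plan:
    - {"x": 0,"y": 0,"z": 0,"ax": 0,"ay": 0,"az": 0.5,"hand": 45}
    - {"x": 0,"y": 0,"z": 0,"ax": 0,"ay": 0,"az": 1.0,"hand": 45}
    - {"x": 0,"y": 0,"z": 0,"ax": 0,"ay": 0,"az": 1.5,"hand": 45}
    - {"x": 0,"y": 0,"z": 0,"ax": 0,"ay": 0,"az": 1.5,"hand": 45}
    - {"x": 0,"y": 0,"z": -0.02,"ax": 0,"ay": 0,"az": 1.5,"hand": 45}
    - {"x": 0,"y": 0,"z": -0.04,"ax": 0,"ay": 0,"az": 1.5,"hand": 45}
    - {"x": 0,"y": 0,"z": -0.04,"ax": 0,"ay": 0,"az": 1.5,"hand": 45}
  grip_force: 30

```text
clock: 5.9
eef_pos: [504.2, 117.0, 59.1]
tcp_rot: [3.141, -0.001, -0.211]
contact_force: [-2.9, -2.6, 10.2]
opening: 0.639
grasp_force: 54.0
```

Call:
drive_tool:
  plan:
    - {"x": 0,"y": 0,"z": -0.02,"ax": 0,"ay": 0,"az": 0,"hand": 45}
    - {"x": 0,"y": 0,"z": -0.02,"ax": 0,"ay": 0,"az": 0,"hand": 45}

```text
clock: 6.1
eef_pos: [504.2, 117.0, 59.6]
tcp_rot: [3.142, -0.001, -0.211]
contact_force: [1.2, -4.1, 4.8]
opening: 0.64
grasp_force: 52.9
```

```bash
python3 st.py
```

```text
{'clock': 6.1, 'qpos': [0.226, 0.425, 1.994, -0.001, 0.722, 2.008], 'eef_pos': [504.154, 117.001, 59.567], 'tcp_rot': [3.142, -0.001, -0.211], 'contact_force': [1.153, -4.054, 4.756], 'wrist_torque': [-0.941, 0.009, -0.153], 'grasp_force': 52.896, 'opening': 0.64}
to axis, tool units [-0.046 -0.011 -0.   ] zaxis [ 0.001 -0.    -1.   ]
```

The drop in force shows the wheel resting on the ridges. I'll scan clockwise gently.

Call:
drive_tool:
  plan:
    - {"x": 0,"y": 0,"z": 0,"ax": 0,"ay": 0,"az": 0.1,"hand": 45}
    - {"x": 0,"y": 0,"z": 0,"ax": 0,"ay": 0,"az": 0.2,"hand": 45}
    - {"x": 0,"y": 0,"z": 0,"ax": 0,"ay": 0,"az": 0.3,"hand": 45}
    - {"x": 0,"y": 0,"z": 0,"ax": 0,"ay": 0,"az": 0.4,"hand": 45}

```text
clock: 6.5
eef_pos: [504.1, 117.0, 59.4]
tcp_rot: [3.141, -0.001, -0.253]
contact_force: [0.7, -5.0, 7.3]
opening: 0.644
grasp_force: 53.4
```

```bash
python3 st.py
```

```text
{'clock': 6.5, 'qpos': [0.226, 0.425, 1.994, -0.001, 0.722, 2.05], 'eef_pos': [504.075, 116.981, 59.388], 'tcp_rot': [3.141, -0.001, -0.253], 'contact_force': [0.651, -5.04, 7.343], 'wrist_torque': [-1.065, 0.121, 0.179], 'grasp_force': 53.412, 'opening': 0.644}
to axis, tool units [-0.045 -0.009 -0.   ] zaxis [ 0.001 -0.001 -1.   ]
```

```bash
cat > ptr.py <<'E'
from h import *
ref=cv2.imread("pics/w4.png");im=imaging.grab_frame("wrist")[:,:,::-1].copy()
T=ref[206:230,258:284];S=im[180:255,230:320]
m=cv2.matchTemplate(S,T,cv2.TM_CCOEFF_NORMED);_,v,_,l=cv2.minMaxLoc(m)
print("pointer match",round(v,2),"shift px",l[0]+230-258,l[1]+180-206)
C=ref[310:395,275:375];m=cv2.matchTemplate(im[295:410,260:390],C,cv2.TM_CCOEFF_NORMED);_,v,_,l=cv2.minMaxLoc(m)
print("cap",round(v,2),l[0]-15,l[1]-15)
cv2.imwrite("pics/last.png",im)
E
python3 ptr.py; python3 st.py|head -1
```

```text
pointer match 0.66 shift px 0 1
cap 0.99 0 0
{'clock': 6.55, 'qpos': [0.226, 0.425, 1.994, -0.001, 0.722, 2.051], 'eef_pos': [504.079, 116.978, 59.377], 'tcp_rot': [3.141, -0.001, -0.253], 'contact_force': [0.58, -3.917, 7.459], 'wrist_torque': [-1.125, 0.097, 0.13], 'grasp_force': 53.412, 'opening': 0.644}
```

Call:
drive_tool:
  plan:
    - {"x": 0,"y": 0,"z": -0.015,"ax": 0,"ay": 0,"az": 0,"hand": 45}
    - {"x": 0,"y": 0,"z": -0.015,"ax": 0,"ay": 0,"az": 0,"hand": 45}

```text
clock: 6.75
eef_pos: [504.1, 117.0, 59.8]
tcp_rot: [3.141, -0.001, -0.252]
contact_force: [1.3, -4.4, 2.3]
opening: 0.639
grasp_force: 52.8
```

Call:
drive_tool:
  plan:
    - {"x": 0,"y": 0,"z": 0,"ax": 0,"ay": 0,"az": 0.1,"hand": 45}
    - {"x": 0,"y": 0,"z": 0,"ax": 0,"ay": 0,"az": 0.2,"hand": 45}
    - {"x": 0,"y": 0,"z": 0,"ax": 0,"ay": 0,"az": 0.3,"hand": 45}

```text
clock: 7.05
eef_pos: [504.0, 117.0, 59.8]
tcp_rot: [3.141, -0.001, -0.284]
contact_force: [1.5, -5.7, 4.7]
opening: 0.645
grasp_force: 53.0
```

```bash
python3 ptr.py; python3 st.py|head -1
```

```text
pointer match 0.65 shift px 1 1
cap 0.99 0 0
{'clock': 7.1, 'qpos': [0.226, 0.424, 1.994, -0.001, 0.723, 2.082], 'eef_pos': [504.008, 116.965, 59.828], 'tcp_rot': [3.141, -0.001, -0.285], 'contact_force': [1.465, -4.458, 5.464], 'wrist_torque': [-1.261, -0.109, 0.093], 'grasp_force': 53.029, 'opening': 0.644}
```

Still on the ridge. I'll keep scanning with a slight upward bias.

Call:
drive_tool:
  plan:
    - {"x": 0,"y": 0,"z": -0.01,"ax": 0,"ay": 0,"az": 0.1,"hand": 45}
    - {"x": 0,"y": 0,"z": -0.01,"ax": 0,"ay": 0,"az": 0.2,"hand": 45}
    - {"x": 0,"y": 0,"z": -0.01,"ax": 0,"ay": 0,"az": 0.3,"hand": 45}

```text
clock: 7.4
eef_pos: [503.9, 116.9, 60.5]
tcp_rot: [3.141, -0.001, -0.316]
contact_force: [1.1, -5.4, 8.6]
opening: 0.644
grasp_force: 53.5
```

```bash
python3 st.py|head -1
```

```text
{'clock': 7.4, 'qpos': [0.226, 0.423, 1.994, -0.001, 0.724, 2.113], 'eef_pos': [503.936, 116.92, 60.496], 'tcp_rot': [3.141, -0.001, -0.316], 'contact_force': [1.094, -5.379, 8.636], 'wrist_torque': [-1.312, 0.078, 0.164], 'grasp_force': 53.519, 'opening': 0.644}
```

Force went up as z rose, which suggests the wheel popped into the gap. Test by lifting further.

Call:
drive_tool:
  plan:
    - {"x": 0,"y": 0,"z": -0.02,"ax": 0,"ay": 0,"az": 0,"hand": 45}
    - {"x": 0,"y": 0,"z": -0.02,"ax": 0,"ay": 0,"az": 0,"hand": 45}
    - {"x": 0,"y": 0,"z": -0.02,"ax": 0,"ay": 0,"az": 0,"hand": 45}

```text
clock: 7.7
eef_pos: [504.0, 116.9, 61.5]
tcp_rot: [3.141, -0.001, -0.315]
contact_force: [-0.2, -5.7, 6.9]
opening: 0.64
grasp_force: 53.5
```

```bash
python3 ptr.py; python3 st.py|head -1
```

```text
pointer match 0.65 shift px 0 0
cap 0.99 0 -1
{'clock': 7.75, 'qpos': [0.226, 0.421, 1.993, -0.001, 0.726, 2.113], 'eef_pos': [503.96, 116.925, 61.534], 'tcp_rot': [3.141, -0.001, -0.315], 'contact_force': [1.176, -6.532, 7.718], 'wrist_torque': [-1.29, -0.019, 0.023], 'grasp_force': 53.52, 'opening': 0.64}
```

Force is following the spring slope, so the wheel is free in the gap. I'll nudge it toward the gap's middle, let it rise, then open the fingers.

Call:
drive_tool:
  plan:
    - {"x": 0,"y": 0,"z": 0,"ax": 0,"ay": 0,"az": 0.2,"hand": 45}
    - {"x": 0,"y": 0,"z": -0.03,"ax": 0,"ay": 0,"az": 0.2,"hand": 45}
    - {"x": 0,"y": 0,"z": -0.06,"ax": 0,"ay": 0,"az": 0.2,"hand": 45}
    - {"x": 0,"y": 0,"z": -0.06,"ax": 0,"ay": 0,"az": 0.2,"hand": 45}
    - {"x": 0,"y": 0,"z": -0.06,"ax": 0,"ay": 0,"az": 0.2,"hand": 45}

```text
clock: 8.25
eef_pos: [503.9, 116.9, 64.3]
tcp_rot: [3.141, -0.001, -0.336]
contact_force: [0.8, -5.3, 5.2]
opening: 0.638
grasp_force: 52.9
```

```bash
python3 ptr.py; python3 st.py|head -1
```

```text
pointer match 0.68 shift px 1 0
cap 0.99 0 -1
{'clock': 8.3, 'qpos': [0.226, 0.417, 1.992, -0.001, 0.732, 2.134], 'eef_pos': [503.925, 116.925, 64.337], 'tcp_rot': [3.141, -0.001, -0.336], 'contact_force': [0.316, -4.449, 4.721], 'wrist_torque': [-1.294, -0.099, -0.02], 'grasp_force': 52.937, 'opening': 0.642}
```

Low torque and about 5 N of force, so the wheel is nearly fully up in the gap. I'll open and lift off.

Call:
drive_tool:
  plan:
    - {"x": 0,"y": 0,"z": 0,"ax": 0,"ay": 0,"az": 0,"hand": 80}
    - {"x": 0,"y": 0,"z": 0,"ax": 0,"ay": 0,"az": 0,"hand": 80}
    - {"x": 0,"y": 0,"z": 0,"ax": 0,"ay": 0,"az": 0,"hand": 80}
    - {"x": 0,"y": 0,"z": 0,"ax": 0,"ay": 0,"az": 0,"hand": 80}
    - {"x": 0,"y": 0,"z": -0.5,"ax": 0,"ay": 0,"az": 0,"hand": 80}
    - {"x": 0,"y": 0,"z": -1.2,"ax": 0,"ay": 0,"az": 0,"hand": 80}
    - {"x": 0,"y": 0,"z": -2,"ax": 0,"ay": 0,"az": 0,"hand": 80}
    - {"x": 0,"y": 0,"z": -2.6,"ax": 0,"ay": 0,"az": 0,"hand": 80}

```text
clock: 9.1
eef_pos: [503.8, 117.5, 196.2]
tcp_rot: [-3.141, -0.001, -0.337]
contact_force: [1.6, -0.4, 0.5]
opening: 0.938
grasp_force: 0.0
```

Call:
drive_tool:
  plan:
    - {"x": -0.5,"y": 0,"z": -0.3,"ax": 0,"ay": 0,"az": 0,"hand": 80}
    - {"x": -1,"y": 0,"z": -0.6,"ax": 0,"ay": 0,"az": 0,"hand": 80}
    - {"x": -1,"y": 0,"z": -0.6,"ax": 0,"ay": 0,"az": 0,"hand": 80}
    - {"x": -1,"y": 0,"z": -0.6,"ax": 0,"ay": 0,"az": 0,"hand": 80}

```text
clock: 9.5
eef_pos: [456.5, 134.1, 224.4]
tcp_rot: [-3.141, -0.001, -0.336]
contact_force: [0.8, 0.2, 0.2]
opening: 0.941
grasp_force: 0.0
```

```bash
python3 st.py|head -1
python3 - <<'E'
from h import *
import json
c=imaging.camera_info("wrist");im=imaging.grab_frame("wrist")[:,:,::-1]
u,v=pix(c,[525,120,58]).astype(int);print(u,v)
x0,y0=max(u-80,0),max(v-80,0)
json.dump([{k:np.array(c[k]).tolist() for k in c},int(x0),int(y0)],open("w5.json","w"))
cv2.imwrite("pics/c5.png",cv2.resize(im[y0:y0+160,x0:x0+160],None,fx=3.6,fy=3.6,interpolation=cv2.INTER_CUBIC))
E
```

```text
{'clock': 9.5, 'qpos': [0.283, 0.126, 1.951, -0.0, 1.064, 2.189], 'eef_pos': [456.491, 134.059, 224.383], 'tcp_rot': [-3.141, -0.001, -0.336], 'contact_force': [0.786, 0.151, 0.186], 'wrist_torque': [0.009, -0.043, -0.035], 'grasp_force': 0.0, 'opening': 0.941}
312 139
```

View pics/c5.png

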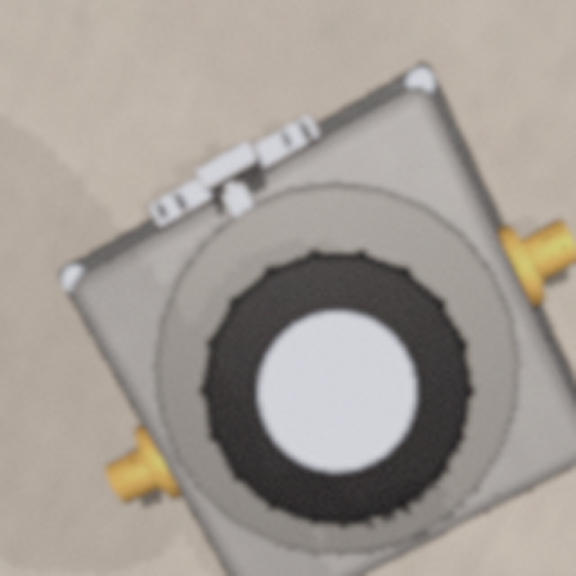

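The crop shows the pointer at (235,190) directly in front of the tab at (227,163), roughly 1–3 mm off its middle. The wheel rose the full travel with force back to about 5 N, and the neighbouring objects were never touched. I'll hand it in.

```bash
python3 -c "
from rig import r
print(r.sign_off())"
```

```text
the job is handed in; nothing more can be done
None
```

I set the regulator and handed it in: the catch was found by feel, the wheel rose about its full travel into it, and the pointer stands 1–3 mm from the tab's middle (8 mm allowed); the full rise is judged from force and travel, not measured, and no verdict came back.

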